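# Load the spice tray and slide it under the half-shelf

### The arm

A 6-joint arm with a two-finger parallel gripper is mounted at the origin on the work surface. World frame = base frame: x ahead of the robot, y to its left, z up, the work surface at z = 0. Lengths are in m, angles in degrees, forces in N, time in s.
With the tool pointing down it reaches from about 0.325 to 0.85 m from the base axis. Payload 15.5 kg.
Tool frame: the origin (TCP) lies midway between the tips of the shut fingers; the grasp point (between the pads) lies 19 mm behind it; y points along the fingers, x is the direction in which the jaws open and shut, and the axes are right-handed (so a half turn about y gives the same grasp; the last joint's range is limited). The gripper opens to 91 mm and grips with 3 to 60 N. Pads are 32 mm wide; open, the fingers measure 118 mm over their backs; the gripper's body (76 mm by 178 mm) begins 60 mm behind the grasp point.
Start: joints at [66.95, 28.281, 77.091, -0, 74.628, -5.472], TCP at [0.189, 0.596, 0.214] pointing down, gripper open.
Joint ranges: [-166.48, 166.48], [-47.26, 123.95], [12.59, 153.08], [-70.14, 250.14], [6.76, 159.57], [-176.63, 176.63]. Speed limits (degrees/s): [108.29, 108.29, 147.25, 172.46, 172.46, 172.46].

### API

Orientations are given as a 3x3 rotation matrix whose columns are the frame's x, y, z axes.
In Python, from bench import ctrl gives the robot as it stands. The module is installed in compiled form; this text tells all that it offers. Calls block until the motion is done:
- ctrl.goto(position, orientation): joint-space move of the TCP to a pose.
- ctrl.move_l(position, vel=0.15, ori=None, contact_N=None): straight line of the TCP; ori=None keeps the orientation; vel is the mean speed in m/s. With contact_N (N) it stops when the force on the tool has changed by that much, and returns True; else False.
- ctrl.movej(angles): joint-space move.
- ctrl.command_gripper(opening): opening from 0.0 (shut) to 1.0 (fully open); the grip force is fixed at half the most; returns when the fingers have stopped.
- ctrl.sleep(seconds).
- ctrl.ik(position, orientation): joint angles nearest the present ones, or None.
- ctrl.read_camera(name): name is "scene" or "top" or "wrist"; returns the picture (420x560x3 uint8, blue, green, red); there is no depth.
- ctrl.camera_params(name): a dict with "fx", "fy", "cx", "cy" (pixels), "D" ([k1, k2, p1, p2, k3] as OpenCV has them; the pictures are not rectified), "pose" (4x4, takes a point from camera to world coordinates); the wrist camera has in their place "T_tool_cam" (4x4, takes a point from camera to tool coordinates, whose origin is the TCP and whose axes are the tool frame's). Camera axes: x right, y up, looking along -z (the intrinsics and any distortion apply to the point x, -y, -z); pixel columns grow to the right and rows downward; lengths in m; the calibration is good to about 2 mm. A picture is of the moment at which its call begins: read the wrist's pose just before it. camera_params takes no time and is no camera call.
A pose or a line that the arm cannot do raises ctrl.MotionError and nothing moves.
- ctrl.sign_off(): hands the job in, once; it reports no verdict.
Readings, each from a call of its own:
- ctrl.current_t(): time.
- ctrl.current_q(): joint angles.
- ctrl.current_dq(): joint speeds.
- ctrl.current_effort(): joint torques, N m.
- ctrl.current_tool_pos(): TCP position.
- ctrl.current_eef_rot(): TCP orientation.
- ctrl.current_contact_force(): force on the tool from outside, world axes, zero at the start.
- ctrl.current_wrist_torque(): the same for the moment, N m.
- ctrl.current_grip_width(): opening from 0.0 (shut) to 1.0 (fully open).
Only numpy, scipy, OpenCV 4.12 (cv2) and the standard library are available. Lean on these libraries where they do the work, as an engineer would, in place of code of your own. Each camera call takes 0.05 s, during which the arm holds its last target. There are 200 camera calls.

### The job

Stand the small red-lidded tin upright in the low steel tray, then take the tray by its wooden handle and slide it along the plank, without lifting it, straight in under the half-shelf until it meets the sprung buffer hidden at the back. Ease it on just far enough that it stays lightly pressed against the buffer when you let go; do not ram the buffer to its end, do not bump the half-shelf with tray, tin or arm, and leave the other things where they are.

Things in the scene. Friction and masses are not known exactly. Their poses are not given: they have to be found in the camera images.
- tin_mid (a point): Centre (half-way up) of the loose tin to be loaded: steel, 42 mm across, 42 mm high, flush red plastic lid, about 0.12 kg; z is the tin's axis, up. It starts upright on the plank left or right of the tray; a stack of steel cups stands on the other side.
- tray: Low loose steel tray, about 0.6 kg, origin at the centre of the pan's underside. Pan 120 mm (x) by 110 mm (y), floor 3 mm thick, rim 3 mm thick and 9 mm high. Its +x end goes in first; the handle is at its -x end. Sliding it takes roughly 2 to 8 N. On the buffer, the pan front is between 10 mm outside and 45 mm inside the front of the board and the handle still sticks out.
- tray_grip (a point): Grip point on the tray's dark wooden handle, axes as the tray's: 140 mm to -x of the tray's origin (80 mm in front of the pan), 27 mm above the plank. The handle is a straight bar along the tray's x, 18 mm wide (y), 22 mm high (16 to 38 mm over the plank), from 69 to 179 mm to -x of the tray's origin, free underneath.
- shelf: Fixed teak half-shelf (the overhang). Origin on the plank under the board's centre; +x points inward from the open front, which is at x = -100 mm. Board 200 mm (x) by 175 mm (y), underside 62 mm, top 74 mm over the plank (pots on its rear half, to 139 mm); side walls 15 mm thick leave an opening 145 mm wide, centred on y = 0.
- rail: Fixed wood rail behind the half-shelf, same origin and axes as it. On it sits a sprung rubber buffer (50 mm wide, 2 to 14 mm over the plank, y = 0). Its front face rests 10 to 60 mm to +x of this origin: a different depth each time, not readable, to be felt. It yields 5 mm at 1 N/mm (5 N), then is rigid; the tray's friction on the plank holds the tray against the spring.
Things that resemble listed ones, but are neither listed nor needed, are in the scene too. What is shaped like the part that bears tin_mid but white is not meant. Of the things that look like the rail, take the one that is farthest to the robot's left at the start.

How it is judged (in metres and radians):
On the way:
1. the tin stands upright and released in the tray, the tray still wholly in front of the half-shelf (x of tin_mid in the frame of tray between -0.04 and 0.04 m and y of tin_mid in the frame of tray between -0.036 and 0.036 m and z of tin_mid in the frame of tray below 0.03 m and angle between tin_mid's own z axis and vertical below 0.12 rad and contact force between tin and the fingers below 0.1 N and x of tray in the frame of shelf below -0.15 m), for 0.2 s.
At the end, for the whole second after the job is handed in: The tin stands upright (within 7 degrees) on the tray's floor; the tray lies flat on the plank and still, under the half-shelf, within 20 mm of the middle of the opening and 7 degrees of square, and rests against the sprung buffer with at least 0.4 N (x of tin_mid in the frame of tray between -0.04 and 0.04 m and y of tin_mid in the frame of tray between -0.036 and 0.036 m and z of tin_mid in the frame of tray below 0.03 m and angle between tin_mid's own z axis and vertical below 0.12 rad and contact force between tin and the fingers below 0.1 N and contact force between tray and rail above 0.4 N and x of tray in the frame of shelf above -0.055 m and y of tray in the frame of shelf between -0.02 and 0.02 m and angle between the x axis of tray and the x axis of shelf, either way round below 0.12 rad and angle between tray's own z axis and vertical below 0.05 rad and linear speed of each of tray, tin below 0.01 m/s); the robot touches nothing.
It fails at once if the tray is rammed into the buffer (over 12 N) (contact force between tray and rail above 12 N).
It fails at once if the half-shelf is bumped by the tray, arm or fingers (over 4 N) or the tin (over 1 N) (contact force between any of tray, the arm, the fingers and shelf above 4 N or contact force between tin and shelf above 1 N).
It fails at once if the tray is lifted off the plank (over 20 mm) (height (world z) of tray above 0.02 m).
It fails at once if the dabba, scoop, cups, jar, sieve or brass bowl is moved over 30 mm (distance of any of dabba, scoop, cups, jar, sieve, katori from where it was at the start of the episode above 0.03 m).
It also fails if it takes over 72 s, if anything falls off the work surface, if the arm or the gripper's body presses on something with over 40 N, if the wrist force passes 120 N, or if a joint passes its speed limit or range.

## Working session

There is one attempt and no reset: what is moved stays moved. The work goes in short steps, each a Python script; the robot and the scene stay as the last script left them, time stands still between calls to the robot, and variables do not carry over. Pictures are saved under pics/ and viewed, about 8 in all and at most 12, crops included, and the job is handed in when it is done.

```bash
mkdir -p pics; cat > h.py <<'E'
import numpy as np, cv2
from bench import ctrl
def save(name,fn):
    im=ctrl.read_camera(name); cv2.imwrite('pics/'+fn,im); return im
def cam(name):
    p=ctrl.camera_params(name)
    K=np.array([[p['fx'],0,p['cx']],[0,p['fy'],p['cy']],[0,0,1.]]); D=np.array(p['D'],float)
    if 'pose' in p: T=np.array(p['pose'])
    else:
        B=np.eye(4); B[:3,:3]=ctrl.current_eef_rot(); B[:3,3]=ctrl.current_tool_pos(); T=B@np.array(p['T_tool_cam'])
    return K,D,T
def ray(c,uv):
    K,D,T=c
    q=cv2.undistortPoints(np.array(uv,float).reshape(-1,1,2),K,D).reshape(-1,2)
    d=np.c_[q[:,0],-q[:,1],-np.ones(len(q))]@T[:3,:3].T
    return T[:3,3],d
def onz(c,uv,z):
    o,d=ray(c,uv); return o+d*((z-o[2])/d[:,2])[:,None]
def proj(c,P):
    K,D,T=c
    q=(np.array(P,float).reshape(-1,3)-T[:3,3])@T[:3,:3]
    q=q*[1,-1,-1]
    return cv2.projectPoints(q,np.zeros(3),np.zeros(3),K,D)[0].reshape(-1,2)
E
python3 - <<'E'
from h import *
for n in ('top','scene'):
    save(n,n+'0.png'); c=cam(n); print(n,c[2].round(3).tolist(),c[0][0,0],c[1])
print(ctrl.current_eef_rot())
E
```

```text
top [[-0.002, 0.987, -0.159, 0.468], [-1.0, -0.001, 0.003, -0.1], [0.003, 0.159, 0.987, 0.971], [0.0, 0.0, 0.0, 1.0]] 431.2282145800212 [-0.06291057  0.          0.          0.          0.        ]
scene [[-0.717, -0.436, 0.544, 1.139], [0.697, -0.464, 0.547, 0.467], [0.014, 0.771, 0.636, 0.673], [0.0, 0.0, 0.0, 1.0]] 421.6607567579249 [-0.10930553  0.          0.          0.          0.        ]
[[ 3.02040034e-01 -4.29321705e-04 -9.53295145e-01]
 [ 9.53294636e-01 -9.91301597e-04  3.02040319e-01]
 [-1.07467546e-03 -9.99999417e-01  1.09857310e-04]]
```

View pics/top0.png

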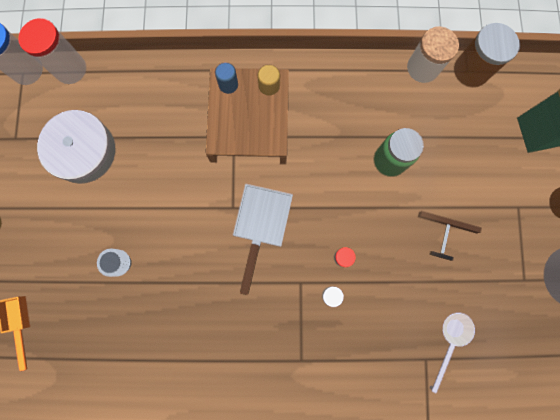

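View pics/scene0.png

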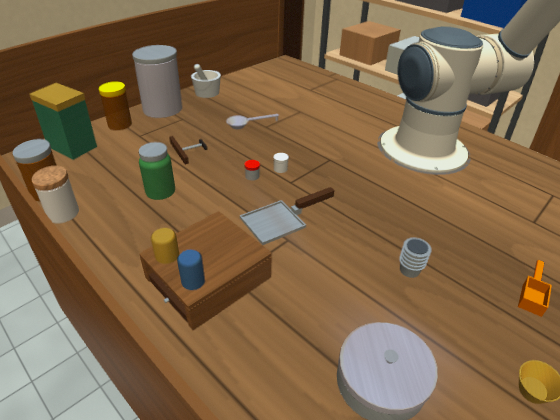

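The top view shows the tray pan at about (263,215) with its handle running to (245,293). The red tin is at (345,257) and the white decoy at (333,297). The shelf board spans (207..288, 69..156), and the cup stack is at (113,262). The real rail is behind the shelf; the T-shaped piece at (450,230) is a decoy.

```bash
cat > m.py <<'E'
from h import *
def mask(im,lo,hi,roi):
    h=cv2.cvtColor(im,cv2.COLOR_BGR2HSV); m=cv2.inRange(h,np.array(lo),np.array(hi)); z=np.zeros_like(m)
    x0,y0,x1,y1=roi; z[y0:y1,x0:x1]=m[y0:y1,x0:x1]; 
    cs=cv2.findContours(z,cv2.RETR_EXTERNAL,cv2.CHAIN_APPROX_NONE)[0]
    return max(cs,key=cv2.contourArea)
if __name__=='__main__':
    im=cv2.imread('pics/top0.png'); c=cam('top')
    t=mask(im,(0,150,120),(6,255,255),(325,240,365,275)); 
    (u,v),r=cv2.minEnclosingCircle(t); P=onz(c,t,.042); print('tin',onz(c,[[u,v]],.042),'dia',np.ptp(P,0)[:2])
    p=mask(im,(0,0,110),(180,70,255),(225,175,300,250)); 
    R=cv2.minAreaRect(onz(c,p,.009)[:,:2].astype(np.float32)); print('pan',R)
    k=mask(im,(0,0,0),(180,255,75),(235,235,275,300)); 
    R=cv2.minAreaRect(onz(c,k,.038)[:,:2].astype(np.float32)); print('handle',R, cv2.boundingRect(k))
    h=cv2.cvtColor(im,cv2.COLOR_BGR2HSV)
    print('board',onz(c,[[209,69],[288,69],[287,156],[207,156]],.074))
    o=im.copy(); cv2.drawContours(o,[t,p,k],-1,(0,255,0),1)
    cv2.imwrite('pics/crop.png',cv2.resize(o[55:305,195:375],None,fx=2.4*1.0,fy=2.4,interpolation=cv2.INTER_NEAREST))
E
python3 m.py
```

```text
tin [[ 0.49833957 -0.25071361  0.042     ]] dia [0.04059811 0.04111006]
pan ((0.5910663604736328, -0.07151459902524948), (0.11261062324047089, 0.13092394173145294), 76.74755096435547)Traceback (most recent call last):
  File "m.py", line 13, in <module>
    k=mask(im,(0,0,0),(180,255,75),(235,235,275,300));
  File "m.py", line 6, in mask
    return max(cs,key=cv2.contourArea)
ValueError: max() iterable argument is empty
```

```bash
sed -i "s/k=mask.*/k=mask(im,(0,0,0),(180,255,100),(238,245,262,300));/" m.py; python3 m.py
```

```text
tin [[ 0.49833957 -0.25071361  0.042     ]] dia [0.04059811 0.04111006]
pan ((0.5910663604736328, -0.07151459902524948), (0.11261062324047089, 0.13092394173145294), 76.74755096435547)
handle ((0.508952796459198, -0.06020880490541458), (0.00899139791727066, 0.030275188386440277), 85.0959243774414) (254, 245, 6, 15)
board [[ 0.91361909  0.04676083  0.074     ]
 [ 0.9130407  -0.12972921  0.074     ]
 [ 0.71236904 -0.12620705  0.074     ]
 [ 0.71272314  0.04564964  0.074     ]]
```

View pics/crop.png

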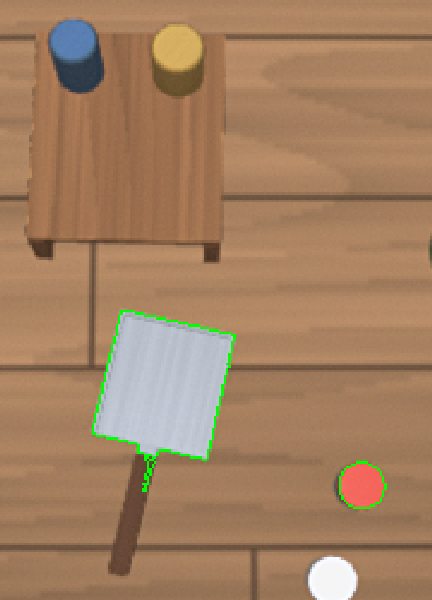

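```bash
cat >> h.py <<'E'
def rot(deg):
    a=np.radians(deg); s,k=np.sin(a),np.cos(a)
    return np.array([[-s,0,-k],[k,0,-s],[0,-1,0]])
E
python3 - <<'E'
from h import *
c=cam('top')
f=lambda L:np.array(L)/2.4+[195,55]
P=onz(c,f([[120,310],[236,334],[208,460],[93,434]]),.009)
print(P.round(4)); cen=P.mean(0); ax=(P[0]+P[1]-P[2]-P[3])[:2]/2
print('tray',cen,np.linalg.norm(ax),np.linalg.norm(P[0]-P[1]),np.degrees(np.arctan2(ax[1],ax[0])))
h=onz(c,f([[119,573]]),.038); d=h[0]-cen; print('handle end',h,np.linalg.norm(d[:2]),np.degrees(np.arctan2(-d[1],-d[0])))
B=onz(c,f([[38,34],[226,37],[222,241.5],[27,239]]),.074)
print(B.round(4)); print('shelf',B.mean(0)); e=B[3]-B[2];print(np.linalg.norm(e),np.degrees(np.arctan2(-e[0],e[1])))
for e in (B[0]-B[3],B[1]-B[2]): print(np.linalg.norm(e),np.degrees(np.arctan2(e[1],e[0])))
# above tin, open
ctrl.goto([0.49,-0.20,0.22],rot(0)); print(ctrl.current_q(),ctrl.current_t())
save('wrist','w1.png')
print(ctrl.camera_params('wrist'))
E
```

```text
[[ 0.6641 -0.0321  0.009 ]
 [ 0.6408 -0.1419  0.009 ]
 [ 0.5222 -0.115   0.009 ]
 [ 0.5465 -0.0081  0.009 ]]
tray [ 0.5933793  -0.07427084  0.009     ] 0.12082608062003261 0.11225452675768768 -12.166118497790222
handle end [[ 0.4207413  -0.03537674  0.038     ]] 0.17696505502851026 -12.696351031247476
[[ 0.9132  0.0426  0.074 ]
 [ 0.9096 -0.1323  0.074 ]
 [ 0.7132 -0.1273  0.074 ]
 [ 0.7159  0.0473  0.074 ]]
shelf [ 0.81297292 -0.04240081  0.074     ]
0.1746539369371994 -0.8769376613476391
0.19737211283105388 -1.366298396750043
0.19649809560673953 -1.4644583403275628
[-2.86142068e+01  2.02202509e+01  9.00808894e+01  7.88017529e-03
  6.96979185e+01 -1.18652952e+02] 3.0833
{'fx': 293.0018629613094, 'fy': 293.0018629613094, 'cx': 275.8884436772787, 'cy': 214.68686318318842, 'D': array([0.01849368, 0.        , 0.        , 0.        , 0.        ]), 'T_tool_cam': array([[ 9.99999331e-01,  8.49973098e-04, -7.84168538e-04,
         9.50379209e-05],
       [-9.75326609e-04,  2.55526407e-01, -9.66801585e-01,
        -1.69071993e-01],
       [-6.21379569e-04,  9.66801703e-01,  2.55527065e-01,
         7.17023243e-02],
       [ 0.00000000e+00,  0.00000000e+00,  0.00000000e+00,
         1.00000000e+00]])}
```

View pics/w1.png

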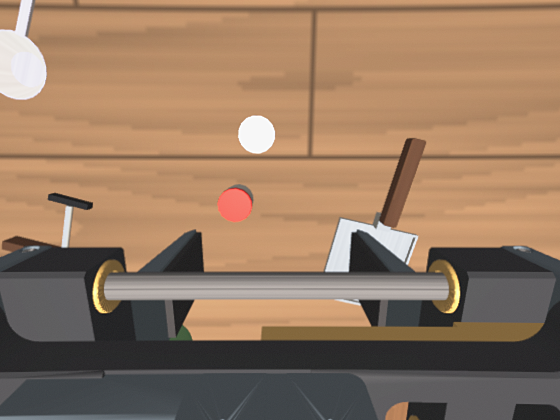

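The wrist view shows the red tin at (235,203), the white decoy at (256,134), and the tray handle at (405,180). I'll cross-check the tin position against this view, then pick it up and place it.

```bash
python3 - <<'E'
from m import *
im=cv2.imread('pics/w1.png'); c=cam('wrist')
t=mask(im,(0,150,120),(6,255,255),(205,170,265,235)); (u,v),r=cv2.minEnclosingCircle(t)
w=onz(c,[[u,v]],.042)[0]; print('tin wrist',w)
h=onz(c,[[414,140],[388,224]],.038); print('handle',h)
p=(w+[0.4983,-0.2507,.042])/2
assert np.linalg.norm(w-[0.4983,-0.2507,.042])<.008
ctrl.goto([p[0],p[1],0.10],rot(0)); ctrl.move_l([p[0],p[1],0.010],vel=.08,contact_N=8)
print(ctrl.current_tool_pos())
ctrl.command_gripper(0.0); g=ctrl.current_grip_width(); print('grip mm',g*91)
if g*91>35:
    ctrl.move_l([p[0],p[1],0.10],vel=.15)
    print(ctrl.current_grip_width()*91,ctrl.current_contact_force(),ctrl.current_t())
    ctrl.goto([0.5933,-0.0743,0.12],rot(-12.3)); 
    save('wrist','w2.png'); save('scene','s2.png')
print(ctrl.current_q(),ctrl.current_tool_pos())
E
```

```text
tin wrist [ 0.49761994 -0.24959989  0.042     ]
handle [[ 0.42202012 -0.03946879  0.038     ]
 [ 0.52332087 -0.05931383  0.038     ]]
[ 0.4982391  -0.25031312  0.01043802]
grip mm 40.377433281665105
40.439207946264524 [-0.21258848  0.63757229 -0.97157466] 6.575
[-1.29589116e+01  3.20557627e+01  8.71269931e+01 -1.18866789e-02
  6.08826978e+01 -9.06080451e+01] [ 0.59267611 -0.07529043  0.11937823]
```

View pics/w2.png

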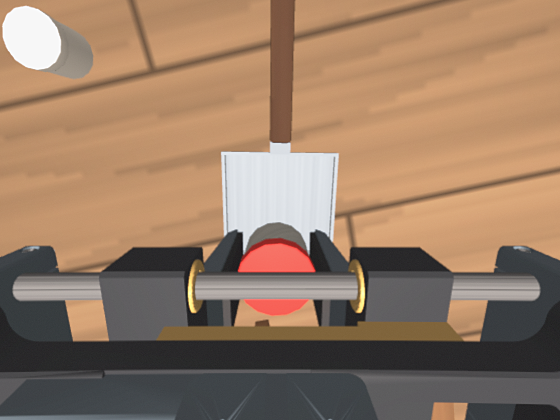

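The tin is held upright, centred over the pan and in line with it (handle at column 281). I'll lower it, release it and check.

```bash
python3 - <<'E'
from m import *
p=np.array([0.5933,-0.0743])
ctrl.move_l([*p,0.03],vel=.1)
print(ctrl.move_l([*p,0.0125],vel=.02,contact_N=3),ctrl.current_tool_pos(),ctrl.current_contact_force())
ctrl.command_gripper(0.64); ctrl.sleep(.1)
ctrl.move_l([*p,0.09],vel=.12)
a=np.radians(-12); q=p-.15*np.array([np.cos(a),np.sin(a)])
ctrl.goto([*q,0.13],rot(-12)); 
save('wrist','w3.png'); im=save('top','t3.png'); save('scene','s3.png'); print(ctrl.current_t(),ctrl.current_tool_pos())
cv2.imwrite('pics/c3.png',cv2.resize(im[140:320,180:340],None,fx=3,fy=3))
E
python3 - <<'E'
import cv2,numpy as np
a=cv2.imread('pics/c3.png'); b=cv2.imread('pics/s3.png')[150:290,170:390]; w=cv2.imread('pics/w3.png')[0:420]
b=cv2.resize(b,(320,204)); w=cv2.resize(w,(320,240))
r=np.zeros((540,800,3),np.uint8); r[:,:480]=a; r[:204,480:]=b; r[210:450,480:]=w; cv2.imwrite('pics/v3.png',r)
E
```

```text
True [ 0.59305948 -0.07428295  0.01294132] [0.52625926 0.16447869 6.74160372]
11.5333 [ 0.44741322 -0.04332945  0.12960346]
```

View pics/v3.png

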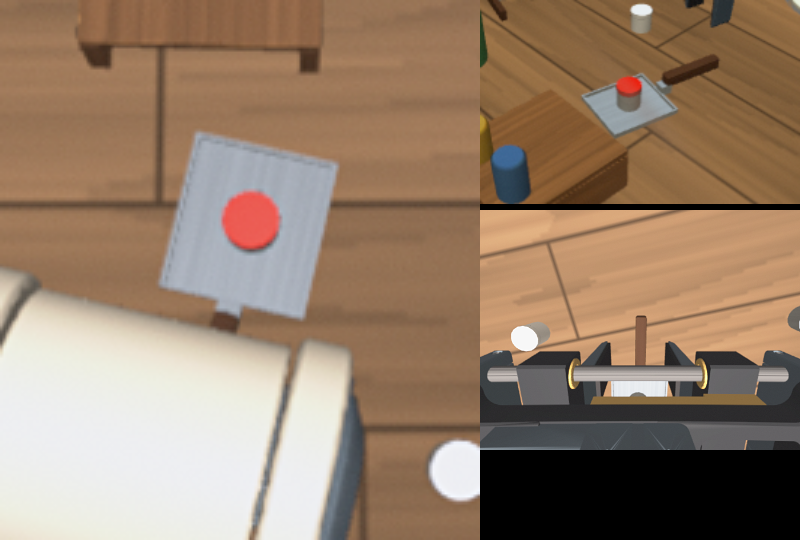

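The tin stands centred and upright in the pan, and the jaws straddle the handle. Next I'll grip the handle and line the tray up with the opening.

```bash
python3 - <<'E'
from m import *
c=cam('top')
f=lambda L:np.array(L)/3+[180,140]
P=onz(c,f([[197,132],[337,163],[304,319],[160,286]]),.009); ax=(P[0]+P[1]-P[2]-P[3])[:2]/2; cen=P.mean(0)[:2]
yaw=np.degrees(np.arctan2(ax[1],ax[0])); print('tray',cen,yaw,np.linalg.norm(ax))
B=onz(c,f([[322,47],[79,46]]),.074); print('board front',B)
q=ctrl.current_tool_pos()[:2]
print(ctrl.move_l([*q,0.008],vel=.1,contact_N=8)); ctrl.command_gripper(0.0)
print('grip',ctrl.current_grip_width()*91,ctrl.current_tool_pos(),ctrl.current_contact_force())
S=np.array([0.8135,-0.042]); ys=-1.2; a=np.radians(ys); u=np.array([np.cos(a),np.sin(a)])
ctrl.move_l([*(S-.35*u),ctrl.current_tool_pos()[2]],vel=.03,ori=rot(ys))
print(ctrl.current_tool_pos(),ctrl.current_contact_force(),ctrl.current_t())
im=save('top','t4.png'); cv2.imwrite('pics/c4.png',cv2.resize(im[130:310,180:340],None,fx=3.3,fy=3.3))
E
```

```text
tray [ 0.59384516 -0.07366034] -12.476134893969803 0.12001814345067847
board front [[ 0.71310687 -0.12692716  0.074     ]
 [ 0.71420674  0.04712478  0.074     ]]
False
grip 17.613517438389177 [ 0.44739812 -0.04320468  0.00802728] [0.37934265 3.10696507 3.35258317]
[ 0.46392331 -0.03479975  0.00804511] [ 2.96453223 -1.86046491 -0.86561893] 14.35
```

View pics/c4.png

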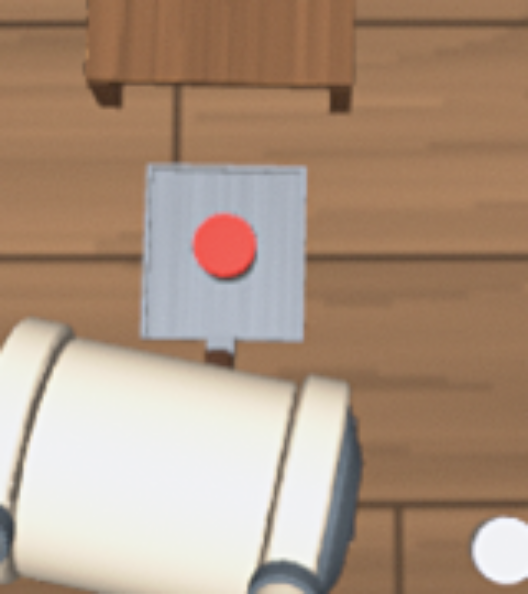

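```bash
python3 - <<'E'
from m import *
c=cam('top')
f=lambda L:np.array(L)/3.3+[180,130]
P=onz(c,f([[149,164],[306,167],[303,341],[141,340]]),.009); ax=(P[0]+P[1]-P[2]-P[3])[:2]/2; cen=P.mean(0)[:2]
yaw=np.degrees(np.arctan2(ax[1],ax[0])); print('tray',cen,yaw)
S=np.array([0.8135,-0.042]); a=np.radians(-1.2); u=np.array([np.cos(a),np.sin(a)]); n=np.array([-u[1],u[0]])
d=cen-S; print('in shelf frame',d@u,d@n)
tp=ctrl.current_tool_pos(); z=tp[2]; off=d@n
F=lambda:np.mean([ctrl.current_contact_force()@np.r_[u,0] for _ in range(5)])
t0=tp[:2]; s0=(t0-S)@u-(d@u)   # tool minus tray along u
lat=(t0-S)@n-np.clip(off,-.01,.01)
g=lambda x:[*(S+(x+s0)*u+lat*n),z]
print('tool offset',s0,'lat',lat)
print(ctrl.move_l(g(-.13),vel=.04,contact_N=15),F(),ctrl.current_contact_force())
print(ctrl.move_l(g(-.075),vel=.04,contact_N=15),F(),ctrl.current_contact_force())
for x in np.arange(-.073,-.060,.002):
    t=ctrl.current_t(); ctrl.move_l(g(x),vel=.02); print(round(x,4),round(F(),2),ctrl.current_contact_force().round(2),round(ctrl.current_t()-t,3))
print(s0,lat,z,ctrl.current_t(),ctrl.current_tool_pos())
np.save('st.npy',[s0,lat,z])
E
```

```text
tray [ 0.61287416 -0.03957711] -1.2960226002724746
in shelf frame -0.20063257882321203 -0.0017792337933302505
tool offset -0.14899701064714235 lat 0.001641909358221209
True -1.9554277167639647 [-1.97131957 -0.7381914   7.64692502]
False -9.858900089883576 [-9.84828973  0.60977915  9.72870864]
-0.073 -7.55 [-7.55  0.37  7.31] 0.25
-0.071 -7.97 [-7.96  0.35  7.42] 0.25
-0.069 -7.91 [-7.9   0.46  7.28] 0.25
-0.067 -8.41 [-8.4   0.58  8.82] 0.25
-0.065 -8.25 [-8.24  0.29  6.41] 0.25
-0.063 -7.82 [-7.84 -0.55  8.76] 0.25
-0.061 -8.35 [-8.35  0.03  8.33] 0.25
-0.14899701064714235 0.001641909358221209 0.008037368123197122 19.8 [ 0.60159307 -0.03554819  0.00779735]
```

Sliding friction is steady at about 8 N (±0.4). I'll continue in 1 mm steps until the force clearly rises.

```bash
python3 - <<'E'
from m import *
S=np.array([0.8135,-0.042]); a=np.radians(-1.2); u=np.array([np.cos(a),np.sin(a)]); n=np.array([-u[1],u[0]])
s0,lat,z=np.load('st.npy'); g=lambda x:[*(S+(x+s0)*u+lat*n),z]
h=[]
for x in np.arange(-.060,.012,.001):
    ctrl.move_l(g(x),vel=.01); f=ctrl.current_contact_force(); h.append(-f[:2]@u); b=np.median(h[-12:-3]) if len(h)>5 else 8.1
    print(round(x*1000),h[-1].round(2),f[1:].round(1),b.round(2),end=' | ')
    if h[-1]>b+2.3 or abs(f[1])>4 : break
print(ctrl.current_t(),ctrl.current_tool_pos())
E
```

```text
Traceback (most recent call last):
AttributeError: 'float' object has no attribute 'round'
```

```bash
python3 - <<'E'
from m import *
S=np.array([0.8135,-0.042]); a=np.radians(-1.2); u=np.array([np.cos(a),np.sin(a)]); n=np.array([-u[1],u[0]])
s0,lat,z=np.load('st.npy'); g=lambda x:[*(S+(x+s0)*u+lat*n),z]
h=[]
for x in np.arange(-.059,.012,.001):
    ctrl.move_l(g(x),vel=.01); f=ctrl.current_contact_force(); h.append(float(-f[:2]@u)); b=float(np.median(h[-12:-3])) if len(h)>5 else 8.1
    print(f"{x*1000:.0f} F{h[-1]:.2f} y{f[1]:.1f} z{f[2]:.1f} b{b:.1f}",end=' | ')
    if h[-1]>b+2.3 or abs(f[1])>4 : break
print(ctrl.current_t(),ctrl.current_tool_pos())
E
```

```text
-59 F8.24 y1.5 z9.2 b8.1 | -58 F8.37 y0.7 z8.2 b8.1 | -57 F8.79 y-0.0 z8.8 b8.1 | -56 F10.43 y0.6 z8.3 b8.1 | 21.05 [ 0.60639827 -0.03567807  0.00779988]
```

A rise at tray x ≈ -56 mm comes slightly earlier than the buffer should be. I'll look before pushing on.

```bash
python3 - <<'E'
from h import *
a=save('top','t5.png'); b=save('scene','s5.png'); 
r=np.zeros((500,800,3),np.uint8)
r[:,:380]=cv2.resize(a[110:310,172:324],(380,500)); r[:300,380:]=cv2.resize(b[170:330,130:354],(420,300)); cv2.imwrite('pics/v5.png',r)
print(ctrl.current_contact_force())
E
```

```text
[-8.71440981  0.37304296  9.28910872]
```

View pics/v5.png

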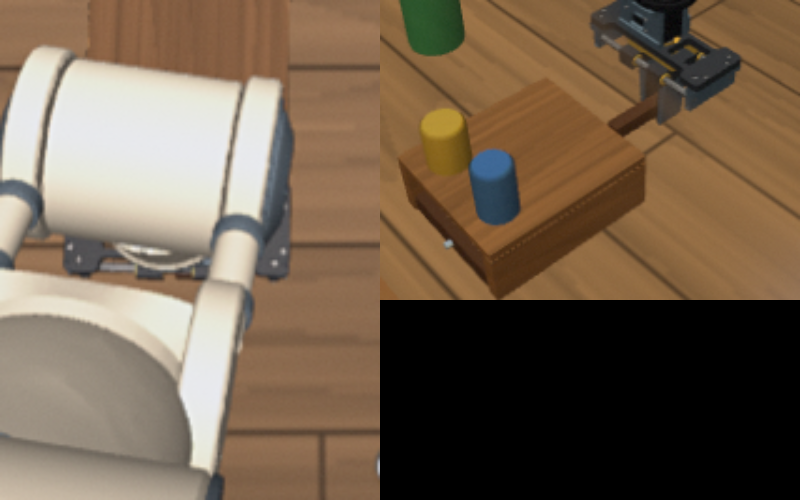

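The tray is in line and clear of the opening. After settling the force fell back to 8.7 N, so that was stick-slip. I'll continue with settled readings.

```bash
python3 - <<'E'
from m import *
S=np.array([0.8135,-0.042]); a=np.radians(-1.2); u=np.array([np.cos(a),np.sin(a)]); n=np.array([-u[1],u[0]])
s0,lat,z=np.load('st.npy'); g=lambda x:[*(S+(x+s0)*u+lat*n),z]
h=[8.2,8.4,8.3]
for x in np.arange(-.055,.012,.001):
    ctrl.move_l(g(x),vel=.01); F=[]
    for _ in range(4): ctrl.sleep(.03); F.append(ctrl.current_contact_force())
    f=np.mean(F,0); h.append(float(-f[:2]@u)); b=float(np.median(h[:-3][-10:])) if len(h)>5 else 8.3
    print(f"{x*1000:.0f} F{h[-1]:.2f} y{f[1]:.1f} z{f[2]:.1f} b{b:.1f}",end=' | ')
    if h[-1]>b+2.0 or abs(f[1])>4 : break
print(ctrl.current_t(),ctrl.current_tool_pos())
E
```

```text
-55 F9.13 y0.6 z8.5 b8.3 | -54 F8.44 y0.5 z8.6 b8.3 | -53 F8.62 y0.8 z8.9 b8.3 | -52 F8.86 y0.4 z8.8 b8.4 | -51 F8.96 y0.3 z8.8 b8.4 | -50 F8.36 y0.0 z8.8 b8.4 | -49 F8.45 y-0.3 z8.7 b8.4 | -48 F8.82 y0.1 z9.0 b8.5 | -47 F8.25 y0.2 z8.7 b8.4 | -46 F8.59 y0.6 z8.7 b8.4 | -45 F8.81 y0.4 z8.7 b8.5 | -44 F9.13 y-0.0 z8.7 b8.5 | -43 F9.01 y0.0 z8.5 b8.6 | -42 F8.86 y-0.1 z8.4 b8.6 | -41 F8.77 y0.7 z9.1 b8.7 | -40 F8.55 y0.3 z8.5 b8.8 | -39 F8.84 y0.6 z8.9 b8.8 | -38 F9.03 y0.6 z8.2 b8.8 | -37 F8.73 y0.4 z8.8 b8.8 | -36 F8.88 y0.1 z8.7 b8.8 | -35 F8.90 y0.4 z8.6 b8.8 | -34 F8.66 y0.2 z8.6 b8.8 | -33 F8.73 y0.7 z8.5 b8.9 | -32 F8.77 y0.1 z8.3 b8.9 | -31 F8.81 y0.0 z8.7 b8.9 | -30 F8.87 y0.3 z8.9 b8.8 | -29 F9.70 y0.6 z9.0 b8.8 | -28 F11.33 y0.4 z10.2 b8.8 | 31.8833 [ 0.63407811 -0.03620579  0.00777366]
```

```bash
python3 - <<'E'
from m import *
S=np.array([0.8135,-0.042]); a=np.radians(-1.2); u=np.array([np.cos(a),np.sin(a)]); n=np.array([-u[1],u[0]])
s0,lat,z=np.load('st.npy'); g=lambda x:[*(S+(x+s0)*u+lat*n),z]
ctrl.move_l(g(-.0274),vel=.01); ctrl.sleep(.1); print(ctrl.current_contact_force())
p=ctrl.current_tool_pos()
ctrl.command_gripper(0.45); ctrl.sleep(.2); print('released',ctrl.current_contact_force(),ctrl.current_grip_width()*91,ctrl.current_tool_pos())
ctrl.move_l([p[0],p[1],.12],vel=.08)
ctrl.goto([.45,p[1],.2],rot(-1.2))
ctrl.goto([.36,.15,.25],rot(-1.2)); print(ctrl.current_t())
a=save('top','t6.png'); b=save('scene','s6.png')
r=np.zeros((500,800,3),np.uint8)
r[:,:380]=cv2.resize(a[110:310,172:324],(380,500)); r[:300,380:]=cv2.resize(b[170:330,130:354],(420,300)); cv2.imwrite('pics/v6.png',r)
E
```

```text
[-12.89395597  -0.08245418  10.95862415]
released [1.05608497 0.67318502 0.41977124] 40.80334934049608 [ 0.63719101 -0.03667225  0.00803058]
36.2083
```

View pics/v6.png

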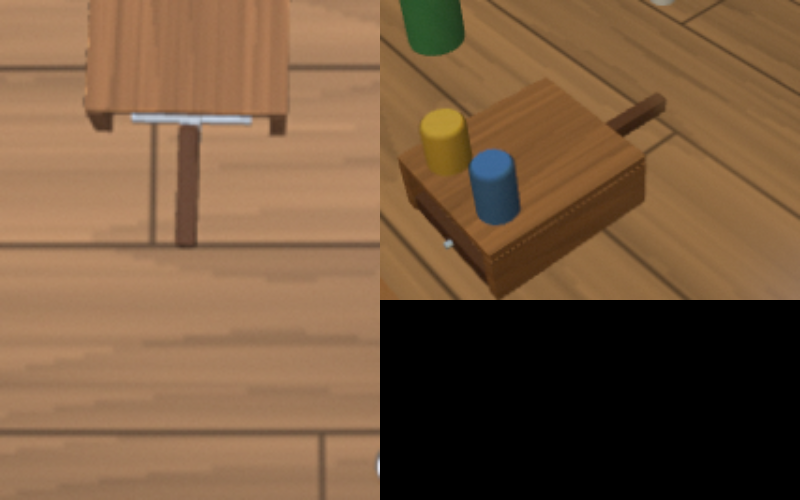

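```bash
python3 - <<'E'
from m import *
c=cam('top'); S=np.array([0.8135,-0.042]); a=np.radians(-1.2); u=np.array([np.cos(a),np.sin(a)]); n=np.array([-u[1],u[0]])
f=lambda L:np.array(L)/2.5+[172,110]
for nm,uv,z,o in (('end',[187,246],.038,.179),('rim L',[131,124],.0,.06),('rim R',[252,124],.0,.06),('handle mid',[188,190],.038,0)):
    P=onz(c,f([uv]),z)[0]; d=P[:2]-S; print(nm,P.round(4),'tray x',d@u+o,'lat',d@n)
h0=onz(c,f([[187,246],[189,140]]),.038); e=h0[1]-h0[0]; print('yaw',np.degrees(np.arctan2(e[1],e[0])))
# other things: compare first and last picture
A=cv2.imread('pics/top0.png'); B=cv2.imread('pics/t6.png'); D=cv2.absdiff(A,B).max(2)>45
k=cv2.connectedComponentsWithStats(cv2.morphologyEx(D.astype(np.uint8),cv2.MORPH_OPEN,np.ones((3,3))))[2]; print(k[1:][k[1:,4]>30])
# peek under the shelf with wrist camera? pose reachable check
i=cv2.cvtColor(cv2.imread('pics/s6.png'),cv2.COLOR_BGR2HSV); print('red px scene',int(cv2.inRange(i,(0,150,120),(6,255,255)).sum()/255))
E
```

```text
end [ 0.6041 -0.0386  0.038 ] tray x -0.03041168896510285 lat -0.0010048441243633332
rim L [0.7241 0.017  0.    ] tray x -0.030567413652020772 lat 0.05710001137754864
rim R [ 0.7239 -0.0953  0.    ] tray x -0.02843491365331348 lat -0.055213685380295884
handle mid [ 0.654 -0.039  0.038] tray x -0.15949154885798497 lat -0.0003877306481212437
yaw -0.5377908103011808
[[  225   155    68   126  3374]
 [  334   247    22    20   328]
 [  240   285    10     9    79]
 [    0   318   160   102 11582]]
red px scene 0
```

```bash
python3 - <<'E'
from h import *
s=.35; k=np.sqrt(1-s*s); R=np.array([[0,k,-s],[1,0,0],[0,-s,-k]])
for p in ([.56,-.04,.13],[.56,-.04,.15],[.60,-.04,.15],[.56,-.04,.18]):
    q=ctrl.ik(p,R); print(p,q)
    if q is not None:
        try:
            ctrl.goto([.45,-.04,.28],rot(0)); ctrl.goto(p,R); save('wrist','w7.png'); print(ctrl.current_t(),ctrl.current_contact_force()); break
        except ctrl.MotionError as e: print(e)
E
```

```text
[0.56, -0.04, 0.13] [-24.69483113  66.57050216 149.64639522 156.34466475 102.73723324
  75.34054291]
39.95 [ 0.23828054 -0.10022779  0.5267203 ]
```

View pics/w7.png

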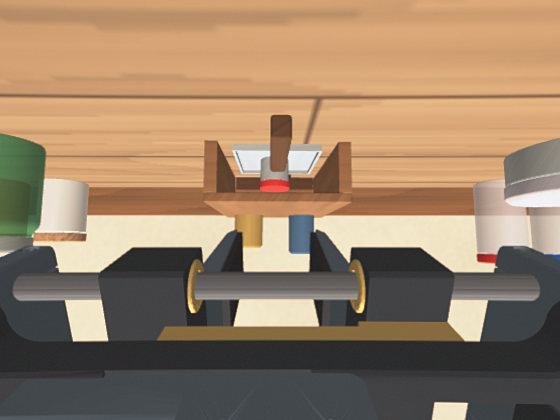

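The picture, which is upside down, shows the tin upright in the tray at (275,175). The tray is square and centred between the side walls, and nothing is touching the robot. Handing in.

```bash
python3 -c "
from bench import ctrl
print(ctrl.current_contact_force()); ctrl.sign_off()"
```

```text
[ 0.23828054 -0.10022779  0.5267203 ]
the job is handed in; nothing more can be done
```

I stood the red-lidded tin in the tray, squared the tray to the opening by its handle and slid it in on the plank until I felt the buffer. I then eased it on about 2 mm, let go, backed off and handed the job in; it reports no verdict.

- **Buffer contact:** the push force was steady at about 8.8 N while sliding. It then rose to 9.7, 11.3 and 12.9 N over the last steps, so the buffer was pressed with roughly 4 N before release.
- **Position after release:** the tray sits at about x = -30 mm in the shelf frame. It is within about 2 mm of the middle and 1° of square, and shows no clear spring-back.
- **Tin:** the last wrist picture shows it upright in the tray, under the board.
- **Other things:** before and after top views show no change in most of the scene. The lower-left, where the orange scoop stands, was covered by the arm in the last picture, so I could not check the scoop. Nothing touched the robot at the end, at about 40 s.

Three things were uncertain:
- There was a false force rise at x = -56 mm. I looked, judged it stick-slip and carried on.
- One early slide move tripped its 15 N force stop well in front of the shelf. I took it for the start-up jerk.
- I could not measure the remaining buffer force after release. It is inferred from the tray not having moved back.

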